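# Move the slide rack into the drying case and slide it shut

## Task

Move the rack of microscope slides from the green staining dish into the white drying case: lift the dish's lid off by its knob and lay it knob up on the middle of the white mat, slide the case's cover back as needed, stand the rack on the floor of the case's compartment, and slide the cover fully shut over it. Keep the rack upright, set the lid and the rack down gently rather than dropping them, and leave the two bottles and the eyepiece standing where they are.

Things in the scene. Friction and masses are not known exactly. Their poses are not given: they have to be found in the camera images.
- case: White drying case, fixed, 244 (x) x 110 (y) mm, rim 86 mm high; origin: centre of its underside. +x half: open-topped compartment 108 (x) x 98 (y) mm inside, floor 6 mm above the bench, walls 6 mm. -x half: solid deck 76 mm high where the open cover parks. Grey rails 6 mm thick on both long sides, 76 to 86 mm high, guide the cover.
- well (a point): Centre of the compartment's floor in the case, 62 mm along the case's +x from its origin, 6 mm above the bench; axes as the case's.
- cover (a joint): Slide of the case's flat grey cover (114 x 96 x 6 mm, its top 83 mm above the bench): 0 m = fully shut over the compartment, 0.116 m = fully open, parked over the deck. It opens toward the case's -x, stays where it is left, and needs about 2 N.
- cover_bar (a point): Centre of the orange grip bar upright on the middle of the cover, moving with it: 12 thick (along the case's x, the slide direction) x 60 long (case's y) x 30 mm tall above the cover's top; this point is 98 mm and the bar's top 113 mm above the bench.
- dish: Green rectangular staining dish, dry, fixed to the bench, open top, 122 (x) x 112 (y) x 80 mm high, walls and floor 6 mm (inside 110 x 100 mm); origin at the centre of its underside.
- lid: Loose green lid on the dish, 0.2 kg: plate 126 (x) x 116 (y) x 6 mm over a locating plug 104 x 94 x 4 mm that sits inside the dish's rim. Origin at the centre of the plug's underside; z up. Plate top 10 mm above the origin; black knob 24 mm in diameter from 10 to 42 mm above the origin.
- lid_knob (a point): Centre of the lid's black knob, 28 mm above the lid's origin; knob 24 mm in diameter, 32 mm tall.
- rack: Steel slide rack in the dish under the lid, 0.25 kg: 90 (x) x 80 (y) mm, body 30 mm high, with a bail over the middle: a 10 x 10 mm bar along the rack's x, 90 mm long, centre 60 mm and top 65 mm above the origin, on legs at its x ends (78 mm free between them). Origin: centre of its underside; same either way round.
- mat: White mat fixed to the bench, 150 (x) x 140 (y) x 4 mm; origin at the centre of its underside.
- amber: Bystander: amber glass bottle with white cap, 54 mm in diameter, 120 mm tall; origin at the centre of its underside.
- clear: Bystander: clear glass bottle with brown cap, 56 mm in diameter, 105 mm tall; origin at the centre of its underside.
- eyepiece: Bystander: black microscope eyepiece standing on end, 42 mm in diameter, 75 mm tall; origin at the centre of its underside.
Not all that is in view belongs to the job. What is shaped like the lid but blue or brown is not meant. There is more than one size of the mat; the job needs the larger.

How it is judged:
By the outcome, as a careful person would: the job done as asked, in the order asked, and still so for the second after the job is handed in, with the robot touching nothing.
It also fails if it takes over 72 s, if anything falls off the work surface, if the arm or the gripper's body presses on something with over 40 N, if the wrist force passes 120 N, or if a joint passes its speed limit or range.

## Robot

A 6-joint arm with a two-finger parallel gripper is mounted at the origin on the work surface. World frame = base frame: x ahead of the robot, y to its left, z up, the work surface at z = 0. Lengths are in m, angles in rad, forces in N, time in s.
With the tool pointing down it reaches from about 0.375 to 0.9 m from the base axis. Payload 3.1 kg.
Tool frame: the origin (TCP) lies on the centre line of the jaws, within the pads' length; the fingertips stand 19 mm ahead of it and the grasp point (between the pads) is the TCP; z points along the fingers, y is the line along which they close (so a half turn about z gives the same grasp; the last joint's range is limited). The gripper opens to 85 mm and grips with 20 to 120 N. Pads are 22 mm wide; open, the fingers measure 114 mm over their backs; the gripper's body (76 mm by 85 mm) begins 54 mm behind the grasp point. The pads swing forward as they close: fully open they stand 13 mm farther back than shut.
Start: joints at [0.945, 0.527, 1.433, -0, 1.181, -0.178], TCP at [0.271, 0.563, 0.25] pointing down, gripper open.
Joint ranges: [-3.08, 3.08], [-0.75, 2.2], [0.22, 2.44], [-1.43, 4.57], [0, 2.65], [-2.85, 2.85]. Speed limits (rad/s): [2.79, 2.79, 3.14, 3.14, 3.14, 3.14].

## Interface

Orientations are given as a unit quaternion [x, y, z, w].
In Python, from station import manip, cams, sign_off gives the robot as it stands.
- The arm moves only by the tool carry_out, never from a script. Its argument "targets" is a list that holds one entry, the list of rows, each a list of 7 numbers: the shift along the tool's x, y, z in cm, then the turn, a rotation vector about the tool's x, y, z in degrees, then the finger opening in cm, from 0 to 8.54. A call has 1 to 12 rows; each row is the pose to reach, as a shift and turn from the pose commanded when the call began, along the tool's axes at that moment; what a row does not reach only later rows make up. A row lasts 1/12 s, in which the tool goes at most 41.7 mm and 7.16 degrees, less where a joint would pass 70% of its speed; a pose out of reach is approached as far as the arm can. A call with a gripper value outside its range is refused whole. The fingers move at their own pace and stop on an object; "force" is the grip in N (left out, the last holds). Time passes only in rows, so rows that repeat a pose let the fingers close. It gives the time, the measured TCP pose, the force, the opening and the grip force at its end, in the units of the state.
- manip.sense(): the state, without advancing time (a new reading comes with each control period).
- cams.snapshot(name): name is "scene" or "top"; returns the picture (480x640x3 uint8, red, green, blue); there is no depth.
- cams.camera_info(name): a dict with "K" (3x3 intrinsics, pixels), "T" (4x4, takes a point from camera to world coordinates). Camera axes: x right, y down, z forward; pixel columns grow to the right and rows downward; lengths in m; the calibration is good to about 2 mm. A picture is of the moment at which its call begins. camera_info takes no time and is no camera call.
- sign_off(): hands the job in; it is judged then, once.
The state is a dict: "t": time; "q": joint angles; "qd": joint speeds; "tau": joint torques, N m; "tcp_pos": TCP position; "tool_rot": TCP orientation; "force": force on the tool from outside, world axes, zero at the start; "ft_torque": the same for the moment, N m; "finger_gap": opening from 0.0 (shut) to 1.0 (fully open); "gripper_force": force on a finger pad.
Only numpy, scipy, OpenCV 4.12 (cv2) and the standard library are available. Lean on these libraries where they do the work, as an engineer would, in place of code of your own. Each camera call takes 0.05 s, during which the arm holds its last target. There are 200 camera calls.

## Working session

There is one attempt and no reset: what is moved stays moved. The work goes in short steps, Python scripts to look and compute and a tool call to move; the robot and the scene stay as the last step left them, time stands still between calls to the robot, and variables do not carry over. Pictures are saved under pics/ and viewed, at most 10 in all, crops included, and the job is handed in when it is done.

Besides the shell and the picture viewer there is one more tool, called after "Request:" by a JSON object that holds its "name" and its "arguments". carry_out: Moves the arm, as the interface text tells. Its arguments: {"type":"object","properties":{"targets":{"type":"array"},"force":{"type":"number"}},"required":["targets"]}

```bash
ls; mkdir -p pics; python3 - <<'E'
from station import manip,cams
import cv2,numpy as np
np.set_printoptions(precision=4,suppress=True)
for n in("scene","top"):
    cv2.imwrite(f"pics/{n}0.png",cams.snapshot(n)[:,:,::-1]); c=cams.camera_info(n); print(n,np.array(c["K"]),np.array(c["T"]))
print(manip.sense())
E
```

```text
pics
scene [[433.8606   0.     316.9817]
 [  0.     433.8606 240.3244]
 [  0.       0.       1.    ]] [[ 0.6907  0.5323 -0.4894  1.0763]
 [ 0.7231 -0.508   0.4679 -0.528 ]
 [ 0.0005 -0.6771 -0.7359  0.9553]
 [ 0.      0.      0.      1.    ]]
top [[488.0039   0.     320.4022]
 [  0.     488.0039 235.9403]
 [  0.       0.       1.    ]] [[-0.0128 -0.9993  0.0353  0.4459]
 [-0.9997  0.0135  0.0189  0.0016]
 [-0.0193 -0.035  -0.9992  1.15  ]
 [ 0.      0.      0.      1.    ]]
{'t': 0.1, 'q': array([ 0.9445,  0.5284,  1.4338, -0.    ,  1.1814, -0.1785]), 'qd': array([ 0.0008, -0.0029, -0.0035,  0.0006,  0.0009,  0.0013]), 'tau': array([ -0.    , -44.3306, -17.8587,  -0.0002,   0.0039,   0.    ]), 'tcp_pos': array([0.2702, 0.5629, 0.2494]), 'tool_rot': array([ 0.222 ,  0.975 , -0.0009, -0.0004]), 'force': array([-0.2516,  0.4776, -1.4963]), 'ft_torque': array([-0.018 , -0.0522, -0.074 ]), 'gripper_force': 0.0, 'finger_gap': 0.9997434433262508}
```

View pics/top0.png

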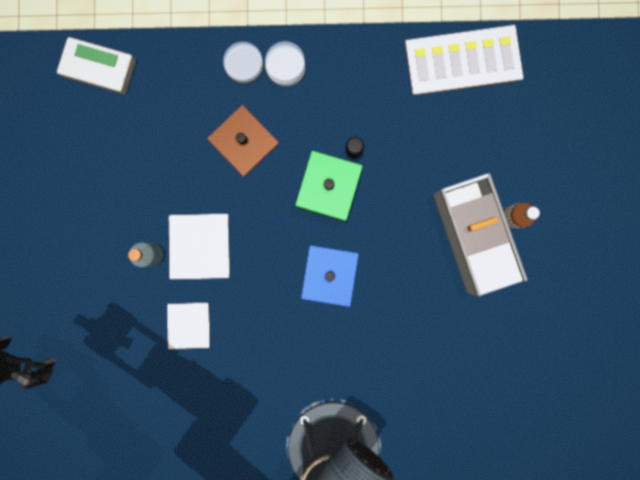

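View pics/scene0.png

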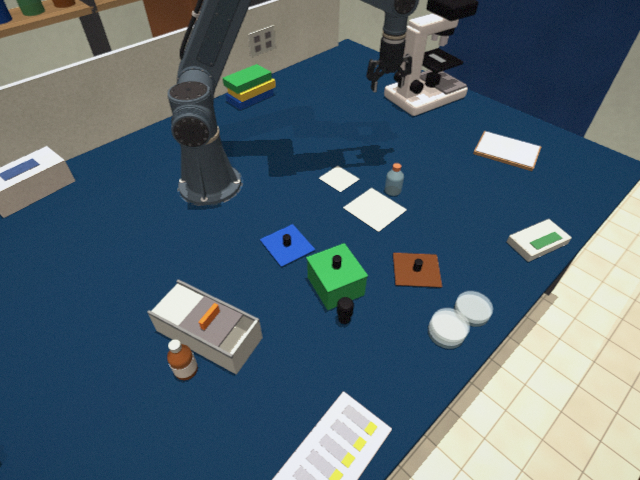

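The top view shows the green lid at about (329,184), the larger mat at (199,246), and the case with its bar at (483,224). The case's deck end is towards the robot at (497,270), and its cover is partly open. The eyepiece is at (355,147), the amber bottle at (525,215) and the clear bottle at (145,255).

```bash
cat > h.py <<'E'
import cv2,numpy as np
from station import manip,cams
from scipy.spatial.transform import Rotation as R
np.set_printoptions(precision=4,suppress=True)
def world(n,uv,z):
    c=cams.camera_info(n);K=np.array(c["K"]);T=np.array(c["T"])
    uv=np.atleast_2d(uv).astype(float)
    d=np.c_[uv,np.ones(len(uv))]@np.linalg.inv(K).T@T[:3,:3].T
    return T[:3,3]+d*((z-T[2,3])/d[:,2])[:,None]
def pix(n,p):
    c=cams.camera_info(n);T=np.linalg.inv(np.array(c["T"]))
    q=(np.atleast_2d(p)@T[:3,:3].T+T[:3,3])@np.array(c["K"]).T
    return q[:,:2]/q[:,2:]
def rect(n,mask,z,seed):
    k,l=cv2.connectedComponents(mask.astype(np.uint8)); m=(l==l[seed[1],seed[0]])
    c=max(cv2.findContours(m.astype(np.uint8),cv2.RETR_EXTERNAL,cv2.CHAIN_APPROX_NONE)[0],key=len)[:,0,:]
    w=world(n,c,z)[:,:2]
    (cx,cy),(a,b),t=cv2.minAreaRect((w*1000).astype(np.float32))
    v,u=np.nonzero(m); cen=world(n,[[u.mean(),v.mean()]],z)[0]
    if a<b:a,b,t=b,a,t+90
    return dict(c=np.round([cx,cy],1),size=np.round([a,b],1),yaw=round((t+90)%180-90,1),centroid=cen,n=int(m.sum()))
def move(p,yaw,q=None):
    "shift cm in tool axes and turn deg about tool z to world TCP p, tool y axis at yaw (deg, mod 180)"
    s=manip.sense();r=R.from_quat(s["tool_rot"]);d=r.inv().apply(np.array(p)-s["tcp_pos"])*100
    y=r.as_matrix()[:,1];cur=np.degrees(np.arctan2(y[1],y[0]))
    turn=-((yaw-cur+90)%180-90)
    return np.round(d,2),"turn z",round(turn,1),"q6",s["q"][5],s["t"]
E
python3 - <<'E'
from h import *
im=cv2.imread("pics/top0.png");hsv=cv2.cvtColor(im,cv2.COLOR_BGR2HSV);h,s,v=cv2.split(hsv)
print("lid",rect("top",(abs(h.astype(int)-60)<15)&(s>100)&(v>90),.086,(318,192)))
print("mat",rect("top",(s<60)&(v>140),.004,(199,246)))
print("deck",rect("top",(s<40)&(v>190),.076,(497,270)))
print("bar",rect("top",(abs(h.astype(int)-14)<8)&(s>150)&(v>150),.113,(483,224)))
print("knob",world("top",[[329,184]],.118),"eyep",world("top",[[355,147]],.075),"amber cap",world("top",[[533,213]],.12),"clearcap",world("top",[[135,255]],.105))
c=im[160:310,420:560];cv2.imwrite("pics/case0.png",cv2.resize(c,None,fx=4,fy=4,interpolation=cv2.INTER_CUBIC))
E
```

```text
lid {'c': array([593.6,   2.5]), 'size': array([129. , 117.8]), 'yaw': -17.3, 'centroid': array([0.5933, 0.0025, 0.086 ]), 'n': 3052}
mat {'c': array([466.8, 311.3]), 'size': array([153.9, 143.2]), 'yaw': 0.6, 'centroid': array([0.4665, 0.3112, 0.004 ]), 'n': 3925}
deck {'c': array([ 409.1, -355.8]), 'size': array([98.6, 89.9]), 'yaw': -72.2, 'centroid': array([ 0.4087, -0.356 ,  0.076 ]), 'n': 1870}
bar {'c': array([ 504.2, -323.1]), 'size': array([58.1,  7.3]), 'yaw': -72.3, 'centroid': array([ 0.5041, -0.3229,  0.113 ]), 'n': 103}
knob [[0.5925 0.0014 0.118 ]] eyep [[ 0.68   -0.0573  0.075 ]] amber cap [[ 0.5244 -0.4257  0.12  ]] clearcap [[0.4471 0.4216 0.105 ]]
```

View pics/case0.png

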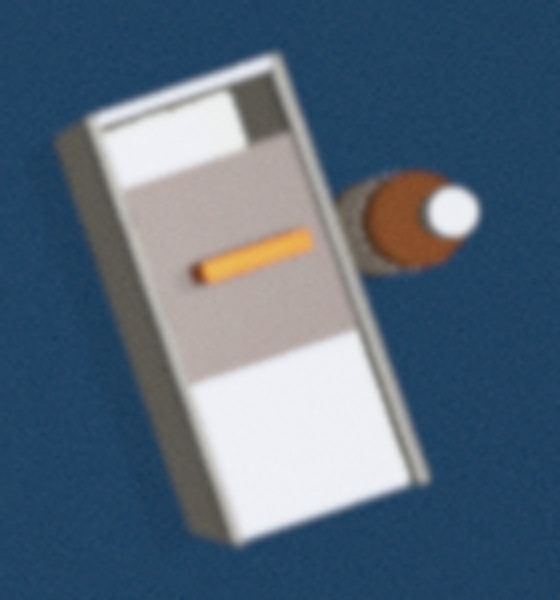

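The case crop shows the far compartment end open, with the cover left about 37 mm back. The measured sizes agree with the given ones (lid 126x116, mat 150x140, deck 98 wide).

```bash
python3 - <<'E'
from h import *
px=np.array([[59.5,136],[107,120.5],[22.5,29.5],[69.5,13.75]])+[420,160]
w=world("top",px,.086)[:,:2]*1000;print(w,w.mean(0),np.linalg.norm(w[0]-w[2]),np.linalg.norm(w[0]-w[1]),np.degrees(np.arctan2(*(w[2:].mean(0)-w[:2].mean(0))[::-1])))
print(move([.593,.002,.2],72.7))
print(move([.593,.002,.109],72.7))
E
```

```text
[[ 349.1031 -320.198 ]
 [ 381.2853 -422.8597]
 [ 581.1384 -245.655 ]
 [ 613.9994 -348.2406]] [ 481.3815 -334.2383] 243.7150294390674 107.58771126746278 17.79412586904926
(array([-53.38, -36.57,   5.  ]), 'turn z', np.float64(-8.4), 'q6', np.float64(-0.17848812946225015), 0.1)
(array([-53.39, -36.56,  14.1 ]), 'turn z', np.float64(-8.4), 'q6', np.float64(-0.17848812946225015), 0.1)
```

Request:
{"name": "carry_out", "arguments": {"targets": [[[-53.4,-36.6,5,0,0,-8.4,6],[-53.4,-36.6,5,0,0,-8.4,6],[-53.4,-36.6,5,0,0,-8.4,6],[-53.4,-36.6,5,0,0,-8.4,6],[-53.4,-36.6,5,0,0,-8.4,6],[-53.4,-36.6,5,0,0,-8.4,6],[-53.4,-36.6,5,0,0,-8.4,6],[-53.4,-36.6,5,0,0,-8.4,6],[-53.4,-36.6,5,0,0,-8.4,6],[-53.4,-36.6,5,0,0,-8.4,6],[-53.4,-36.6,5,0,0,-8.4,6],[-53.4,-36.6,5,0,0,-8.4,6]]]}}

```text
t: 1.1
tcp_pos: [0.519, 0.1303, 0.2115]
tool_rot: [0.15, 0.989, -0.0, -0.0]
force: [1.0, 0.5, -0.5]
finger_gap: 0.705
gripper_force: 0.0
```

```bash
python3 -c "
from h import *
print(move([.593,.002,.2],72.7))"
```

```text
(array([-10.88, -10.06,   1.14]), 'turn z', np.float64(0.0), 'q6', np.float64(-1.2324200911774905), 1.1)
```

Request:
{"name": "carry_out", "arguments": {"targets": [[[-10,-9,1,0,0,0,6],[-10,-9,1,0,0,0,6],[-10,-9,1,0,0,0,6],[-10,-9,1,0,0,0,6],[-10,-9,1,0,0,0,6],[-10,-9,1,0,0,0,6],[-10,-9,1,0,0,0,6]]]}}

```text
t: 1.68
tcp_pos: [0.586, 0.0181, 0.2015]
tool_rot: [0.15, 0.989, 0.0, -0.001]
force: [0.5, -0.8, 0.2]
finger_gap: 0.705
gripper_force: 0.0
```

```bash
python3 -c "
from h import *
print(move([.593,.002,.109],72.7))"
```

```text
(array([-1.17, -1.33,  9.25]), 'turn z', np.float64(0.1), 'q6', np.float64(-1.4307620028435124), 1.6833)
```

Request:
{"name": "carry_out", "arguments": {"targets": [[[-1.2,-1.3,2,0,0,0,6],[-1.2,-1.3,4,0,0,0,6],[-1.2,-1.3,6,0,0,0,6],[-1.2,-1.3,8,0,0,0,6],[-1.2,-1.3,9.2,0,0,0,6],[-1.2,-1.3,9.2,0,0,0,6],[-1.2,-1.3,9.2,0,0,0,1.5],[-1.2,-1.3,9.2,0,0,0,1.5],[-1.2,-1.3,9.2,0,0,0,1.5],[-1.2,-1.3,9.2,0,0,0,1.5],[-1.2,-1.3,9.2,0,0,0,1.5],[-1.2,-1.3,9.2,0,0,0,1.5]]], "force": 50}}

```text
t: 2.68
tcp_pos: [0.5961, 0.0009, 0.1116]
tool_rot: [0.15, 0.989, 0.0, 0.002]
force: [-1.1, 2.6, 5.9]
finger_gap: 0.262
gripper_force: 49.5
```

Request:
{"name": "carry_out", "arguments": {"targets": [[[0,0,-0.5,0,0,0,1.5],[0,0,-1,0,0,0,1.5],[0,0,-2,0,0,0,1.5],[0,0,-4,0,0,0,1.5],[0,0,-6,0,0,0,1.5],[0,0,-8,0,0,0,1.5],[0,0,-9,0,0,0,1.5],[0,0,-9,0,0,0,1.5],[0,0,-9,0,0,0,1.5]]]}}

```text
t: 3.43
tcp_pos: [0.595, 0.0006, 0.2003]
tool_rot: [0.15, 0.989, -0.0, 0.0]
force: [0.0, -0.6, -0.5]
finger_gap: 0.261
gripper_force: 49.0
```

```bash
python3 -c "
from h import *
print(move([.4668,.3113,.16],90.6))
s=manip.sense();print(s['tcp_pos'],s['force'],s['finger_gap'])"
```

```text
(array([21.47, 25.87,  4.01]), 'turn z', np.float64(-17.9), 'q6', np.float64(-1.4560252083791618), 3.4333)
[0.595  0.0006 0.2003] [ 0.0276 -0.6033 -0.4752] 0.26118014461250794
```

Request:
{"name": "carry_out", "arguments": {"targets": [[[2,2.5,0,0,0,-2,1.5],[4.5,5.5,0,0,0,-4,1.5],[7,8.5,0,0,0,-6,1.5],[9.5,11.5,0,0,0,-8,1.5],[12,14.5,0,0,0,-10,1.5],[14.5,17.5,0,0,0,-12,1.5],[17,20.5,1,0,0,-14,1.5],[19,23,2,0,0,-16,1.5],[20.5,24.7,3,0,0,-17.9,1.5],[21.5,25.9,4,0,0,-17.9,1.5],[21.5,25.9,4,0,0,-17.9,1.5],[21.5,25.9,4,0,0,-17.9,1.5]]]}}

```text
t: 4.43
tcp_pos: [0.4648, 0.3119, 0.158]
tool_rot: [-0.007, 1.0, -0.001, -0.002]
force: [0.1, 0.3, -2.2]
finger_gap: 0.263
gripper_force: 49.2
```

```bash
python3 - <<'E'
from h import *
print(move([.4668,.3113,.06],90.6))
for n in("scene","top"): cv2.imwrite(f"pics/{n}1.png",cams.snapshot(n)[:,:,::-1])
im=cv2.imread("pics/top1.png");im2=cv2.imread("pics/scene1.png")
a=im[80:300,150:400];b=im2[140:320,260:480]
f=lambda c:cv2.resize(c,(400,int(400*c.shape[0]/c.shape[1])),interpolation=cv2.INTER_CUBIC)
a,b=f(a),f(b);h=min(len(a),len(b));cv2.imwrite("pics/v1.png",np.hstack([a[:h],b[:h]]))
hsv=cv2.cvtColor(im,cv2.COLOR_BGR2HSV);h,s,v=cv2.split(hsv)
g=(abs(h.astype(int)-60)<15)&(s>100)&(v>70)
k,l,st,ce=cv2.connectedComponentsWithStats(g.astype(np.uint8));print(st,ce)
E
```

```text
(array([-0.24, -0.04,  9.8 ]), 'turn z', np.float64(0.2), 'q6', np.float64(-1.1923133511883544), 4.4333)
[[     0      0    640    480 303762]
 [    77     47     28     13    128]
 [   105     55      3      3      4]
 [   101     56     14      8     37]
 [   100     60      1      1      1]
 [   112     63      1      1      1]
 [   297    152     64     69   1361]
 [   157    217     53     59   1906]] [[320.4029 239.8065]
 [ 87.6562  52.5625]
 [105.75    55.75  ]
 [108.1622  59.1351]
 [100.      60.    ]
 [112.      63.    ]
 [328.7546 186.5422]
 [189.3384 245.1007]]
```

View pics/v1.png

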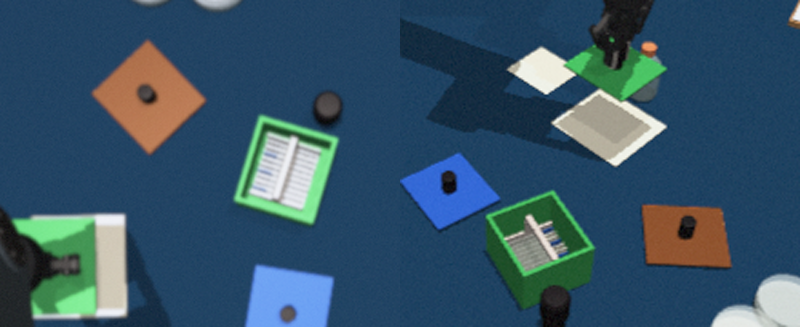

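The lid hangs level above the mat. The dish at (329,186) now shows the rack with its bail, which runs along the dish's x.

```bash
python3 - <<'E'
from h import *
im=cv2.imread("pics/top1.png");hsv=cv2.cvtColor(im,cv2.COLOR_BGR2HSV);h,s,v=cv2.split(hsv)
g=((abs(h.astype(int)-60)<15)&(s>100)&(v>70)).astype(np.uint8);g[:,:150]=0;g[:,250:]=0
vv,uu=np.nonzero(g);w=world("top",np.c_[uu,vv],.1324)
print(np.percentile(w,[0.5,1,99,99.5],axis=0))
# bail at z .071: whitish pixels inside dish
g2=((abs(h.astype(int)-60)<15)&(s>100)&(v>70)).astype(np.uint8);g2[:,:290]=0
print(rect("top",g2,.08,(300,200)))
c=im[145:228,290:368];cv2.imwrite("pics/dish.png",cv2.resize(c,None,fx=7,fy=7,interpolation=cv2.INTER_CUBIC))
E
```

```text
[[0.4042 0.2547 0.1324]
 [0.4055 0.2564 0.1324]
 [0.5241 0.3577 0.1324]
 [0.526  0.3598 0.1324]]
{'c': array([593.2,   2.7]), 'size': array([126.8, 114.3]), 'yaw': -17.5, 'centroid': array([0.5923, 0.002 , 0.08  ]), 'n': 1361}
```

View pics/dish.png

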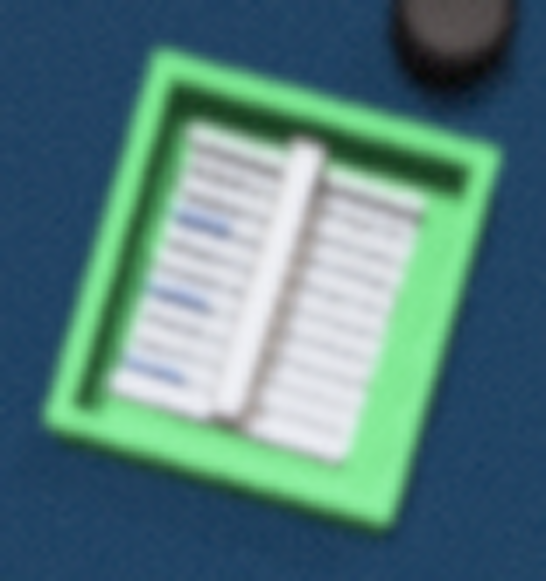

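The bail runs from about (308,140) to (230,418) in the crop, roughly along the dish's x. The rack sits slightly towards the left and bottom of the dish.

Request:
{"name": "carry_out", "arguments": {"targets": [[[-0.2,0,2,0,0,0,1.5],[-0.2,0,4.5,0,0,0,1.5],[-0.2,0,7,0,0,0,1.5],[-0.2,0,9,0,0,0,1.5],[-0.2,0,10.3,0,0,0,1.5],[-0.2,0,10.8,0,0,0,1.5],[-0.2,0,11.1,0,0,0,1.5],[-0.2,0,11.1,0,0,0,1.5],[-0.2,0,11.1,0,0,0,1.5]]]}}

```text
t: 5.28
tcp_pos: [0.4695, 0.3117, 0.0498]
tool_rot: [-0.005, 1.0, 0.0, 0.001]
force: [1.3, 0.5, -0.8]
finger_gap: 0.258
gripper_force: 49.2
```

```bash
python3 - <<'E'
from h import *
w=world("top",np.array([[334,165],[322.86,204.7]]),.071);d=w[0]-w[1]
print(w,np.linalg.norm(d),np.degrees(np.arctan2(d[1],d[0])),w.mean(0));print(manip.sense()["tcp_pos"])
E
```

```text
[[ 0.6414 -0.0103  0.071 ]
 [ 0.5533  0.0156  0.071 ]] 0.0918663556673653 -16.383055350821884 [0.5973 0.0027 0.071 ]
[0.4695 0.3117 0.0498]
```

Request:
{"name": "carry_out", "arguments": {"targets": [[[0.1,0,0.3,0,0,0,1.5],[0.1,0,0.6,0,0,0,1.5],[0.1,0,0.8,0,0,0,1.5],[0.1,0,0.9,0,0,0,1.5],[0.1,0,0.9,0,0,0,1.5],[0.1,0,0.9,0,0,0,1.5]]]}}

```text
t: 5.78
tcp_pos: [0.4675, 0.3119, 0.0399]
tool_rot: [-0.006, 1.0, -0.0, -0.0]
force: [0.1, -0.5, -1.4]
finger_gap: 0.262
gripper_force: 49.2
```

Request:
{"name": "carry_out", "arguments": {"targets": [[[0,0,0.05,0,0,0,1.5],[0,0,0.1,0,0,0,1.5],[0,0,0.1,0,0,0,1.5],[0,0,0.1,0,0,0,1.5]]]}}

```text
t: 6.12
tcp_pos: [0.4675, 0.3119, 0.0395]
tool_rot: [-0.006, 1.0, 0.0, 0.0]
force: [-1.7, -0.1, 5.2]
finger_gap: 0.261
gripper_force: 49.7
```

Request:
{"name": "carry_out", "arguments": {"targets": [[[0,0,0.1,0,0,0,2.6],[0,0,0.1,0,0,0,3.2],[0,0,0.1,0,0,0,4],[0,0,0.1,0,0,0,4],[0,0,-1,0,0,0,4],[0,0,-3,0,0,0,4],[0,0,-6,0,0,0,4],[0,0,-9,0,0,0,4],[0,0,-12,0,0,0,4],[0,0,-14,0,0,0,4],[0,0,-14,0,0,0,4],[0,0,-14,0,0,0,4]]]}}

```text
t: 7.12
tcp_pos: [0.4682, 0.3122, 0.1808]
tool_rot: [-0.006, 1.0, 0.001, 0.002]
force: [0.2, -0.2, -0.4]
finger_gap: 0.467
gripper_force: 0.0
```

```bash
python3 -c "
from h import *
print(move([.504,-.323,.2],17.7))"
```

```text
(array([ -2.87, -63.55,  -2.  ]), 'turn z', np.float64(72.9), 'q6', np.float64(-1.1925725790638564), 7.1167)
```

Request:
{"name": "carry_out", "arguments": {"targets": [[[-2.9,-63.5,-2,0,0,72.9,5],[-2.9,-63.5,-2,0,0,72.9,5],[-2.9,-63.5,-2,0,0,72.9,5],[-2.9,-63.5,-2,0,0,72.9,5],[-2.9,-63.5,-2,0,0,72.9,5],[-2.9,-63.5,-2,0,0,72.9,5],[-2.9,-63.5,-2,0,0,72.9,5],[-2.9,-63.5,-2,0,0,72.9,5],[-2.9,-63.5,-2,0,0,72.9,5],[-2.9,-63.5,-2,0,0,72.9,5],[-2.9,-63.5,-2,0,0,72.9,5],[-2.9,-63.5,-2,0,0,72.9,5]]]}}

```text
t: 8.12
tcp_pos: [0.4946, -0.1886, 0.1933]
tool_rot: [0.59, 0.807, -0.0, -0.002]
force: [1.2, 0.8, 0.4]
finger_gap: 0.588
gripper_force: 0.0
```

```bash
python3 -c "
from h import *
print(move([.504,-.323,.2],17.7))"
```

```text
(array([-13.09,  -3.18,  -0.7 ]), 'turn z', np.float64(-0.0), 'q6', np.float64(-0.8839470295108728), 8.1167)
```

Request:
{"name": "carry_out", "arguments": {"targets": [[[-13.1,-3.2,-0.7,0,0,0,5],[-13.1,-3.2,-0.7,0,0,0,5],[-13.1,-3.2,-0.7,0,0,0,5],[-13.1,-3.2,-0.7,0,0,0,5],[-13.1,-3.2,-0.7,0,0,0,5],[-13.1,-3.2,-0.7,0,0,0,5],[-13.1,-3.2,-0.7,0,0,0,5]]]}}

```text
t: 8.7
tcp_pos: [0.5044, -0.3192, 0.2004]
tool_rot: [0.589, 0.808, 0.001, -0.002]
force: [-0.5, 0.6, 1.0]
finger_gap: 0.588
gripper_force: 0.0
```

```bash
python3 -c "
from h import *
print(move([.504,-.323,.107],17.7))"
```

```text
(array([-0.39, -0.13,  9.33]), 'turn z', np.float64(0.1), 'q6', np.float64(-1.0623596063641805), 8.7)
```

Request:
{"name": "carry_out", "arguments": {"targets": [[[-0.4,-0.1,2,0,0,0,5],[-0.4,-0.1,4.5,0,0,0,5],[-0.4,-0.1,7,0,0,0,5],[-0.4,-0.1,8.5,0,0,0,5],[-0.4,-0.1,9.1,0,0,0,5],[-0.4,-0.1,9.1,0,0,0,4],[-0.4,-0.1,9.1,0,0,0,3],[-0.4,-0.1,9.1,0,0,0,0.5],[-0.4,-0.1,9.1,0,0,0,0.5],[-0.4,-0.1,9.1,0,0,0,0.5],[-0.4,-0.1,9.1,0,0,0,0.5],[-0.4,-0.1,9.1,0,0,0,0.5]]], "force": 30}}

```text
t: 9.7
tcp_pos: [0.5064, -0.3259, 0.1121]
tool_rot: [0.59, 0.808, 0.0, 0.001]
force: [0.8, 2.4, 6.6]
finger_gap: 0.132
gripper_force: 34.4
```

Request:
{"name": "carry_out", "arguments": {"targets": [[[0,-0.4,0,0,0,0,0.5],[0,-1,0,0,0,0,0.5],[0,-2,0,0,0,0,0.5],[0,-3,0,0,0,0,0.5],[0,-4,0,0,0,0,0.5],[0,-5,0,0,0,0,0.5],[0,-6,0,0,0,0,0.5],[0,-6.8,0,0,0,0,0.5],[0,-7.3,0,0,0,0,0.5],[0,-7.7,0,0,0,0,0.5],[0,-7.7,0,0,0,0,0.5],[0,-7.7,0,0,0,0,0.5]]]}}

```text
t: 10.7
tcp_pos: [0.432, -0.3499, 0.1121]
tool_rot: [0.59, 0.808, -0.001, 0.001]
force: [-0.7, 1.3, 8.2]
finger_gap: 0.131
gripper_force: 34.7
```

Request:
{"name": "carry_out", "arguments": {"targets": [[[0,-0.1,0,0,0,0,0.5],[0,-0.2,0,0,0,0,0.5],[0,-0.3,0,0,0,0,0.5],[0,-0.3,0,0,0,0,0.5]]]}}

```text
t: 11.03
tcp_pos: [0.4304, -0.3504, 0.1121]
tool_rot: [0.59, 0.808, 0.0, 0.001]
force: [1.9, 3.0, 6.7]
finger_gap: 0.133
gripper_force: 34.6
```

Request:
{"name": "carry_out", "arguments": {"targets": [[[0,-0.2,0,0,0,0,2],[0,-0.2,0,0,0,0,3],[0,-0.2,0,0,0,0,3.5],[0,-0.2,-1,0,0,0,4],[0,-0.2,-3,0,0,0,4],[0,-0.2,-6,0,0,0,4],[0,-0.2,-9,0,0,0,4],[0,-0.2,-11,0,0,0,4],[0,-0.2,-11,0,0,0,4],[0,-0.2,-11,0,0,0,4]]]}}

```text
t: 11.87
tcp_pos: [0.4279, -0.3513, 0.2223]
tool_rot: [0.59, 0.808, -0.001, 0.002]
force: [-0.5, -0.0, 0.8]
finger_gap: 0.47
gripper_force: 0.0
```

```bash
python3 -c "
from h import *
print(move([.5965,.0027,.2],-106.7))"
```

```text
(array([28.59, 26.84,  2.17]), 'turn z', np.float64(-55.6), 'q6', np.float64(-1.1987298949139633), 11.8667)
```

Request:
{"name": "carry_out", "arguments": {"targets": [[[28.6,26.8,2.2,0,0,124.4,5],[28.6,26.8,2.2,0,0,124.4,5],[28.6,26.8,2.2,0,0,124.4,5],[28.6,26.8,2.2,0,0,124.4,5],[28.6,26.8,2.2,0,0,124.4,5],[28.6,26.8,2.2,0,0,124.4,5],[28.6,26.8,2.2,0,0,124.4,5],[28.6,26.8,2.2,0,0,124.4,5],[28.6,26.8,2.2,0,0,124.4,5],[28.6,26.8,2.2,0,0,124.4,5],[28.6,26.8,2.2,0,0,124.4,5],[28.6,26.8,2.2,0,0,124.4,5]]]}}

```text
t: 12.87
tcp_pos: [0.5955, 0.0071, 0.1965]
tool_rot: [0.971, 0.24, -0.001, -0.001]
force: [-0.5, -0.4, -0.0]
finger_gap: 0.583
gripper_force: 0.0
```

```bash
python3 -c "
from h import *
print(move([.5965,.0027,.2],-106.7))
im=cams.snapshot('top')[:,:,::-1];cv2.imwrite('pics/top2.png',im)
a=cv2.resize(im[160:310,420:560],None,fx=3,fy=3,interpolation=2);b=cv2.resize(im[200:300,150:250],(350,450),interpolation=2)[:450]
cv2.imwrite('pics/v2.png',np.hstack([a,b]))"
```

```text
(array([-0.11,  0.44, -0.35]), 'turn z', np.float64(44.5), 'q6', np.float64(0.9095676150828473), 12.8667)
```

View pics/v2.png

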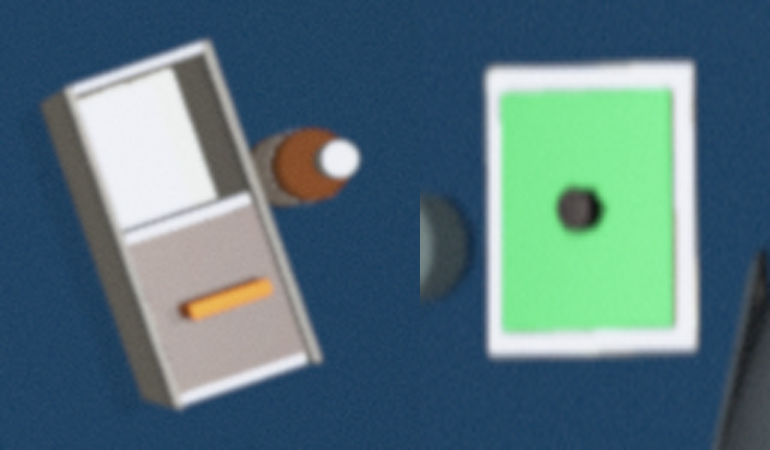

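The cover is fully open, the compartment is clear, and the lid sits knob up, centred on the mat. Next I refine the rack's pose.

```bash
python3 -c "
from h import *
p=np.array([[190,125],[425,200],[345,465],[110,385]])/7+[290,145]
w=world('top',p,.036);print(w,w.mean(0));e=(w[0]+w[1]-w[2]-w[3]);print(np.degrees(np.arctan2(e[1],e[0])))
print(move([.5965,.0027,.1],-106.9))"
```

```text
[[ 0.6533  0.028   0.036 ]
 [ 0.6273 -0.0487  0.036 ]
 [ 0.5408 -0.0213  0.036 ]
 [ 0.5681  0.0553  0.036 ]] [0.5974 0.0033 0.036 ]
-17.656680095669714
(array([0.04, 0.36, 9.66]), 'turn z', np.float64(44.4), 'q6', np.float64(0.9127740764634668), 12.9167)
```

Request:
{"name": "carry_out", "arguments": {"targets": [[[0,0,0,0,0,7,5],[0,0,0,0,0,14,5],[0,0,0,0,0,21,5],[0,0,0,0,0,28,5],[0,0,0,0,0,35,5],[0,0,0,0,0,42,5],[0,0,0,0,0,44.5,5],[0,0,0,0,0,44.5,5],[0,0,0,0,0,44.5,5]]]}}

```text
t: 13.67
tcp_pos: [0.5948, 0.003, 0.1976]
tool_rot: [0.99, -0.144, -0.001, 0.0]
force: [0.1, 0.3, -0.7]
finger_gap: 0.584
gripper_force: 0.0
```

```bash
python3 -c "
from h import *
print(move([.5965,.0027,.066],-106.9))"
```

```text
(array([ 0.2 , -0.03, 13.16]), 'turn z', np.float64(0.4), 'q6', np.float64(1.676377171631174), 13.6667)
```

Request:
{"name": "carry_out", "arguments": {"targets": [[[0.2,0,3,0,0,0,5],[0.2,0,6,0,0,0,5],[0.2,0,8.5,0,0,0,5],[0.2,0,10.5,0,0,0,5],[0.2,0,12,0,0,0,5],[0.2,0,13,0,0,0,5],[0.2,0,13,0,0,0,3],[0.2,0,13,0,0,0,2],[0.2,0,13,0,0,0,0.3],[0.2,0,13,0,0,0,0.3],[0.2,0,13,0,0,0,0.3],[0.2,0,13,0,0,0,0.3]]], "force": 60}}

```text
t: 14.67
tcp_pos: [0.598, 0.0029, 0.0694]
tool_rot: [0.989, -0.145, 0.001, -0.0]
force: [0.2, 1.0, -1.1]
finger_gap: 0.1
gripper_force: 59.7
```

Request:
{"name": "carry_out", "arguments": {"targets": [[[0,0,-0.5,0,0,0,0.3],[0,0,-1.5,0,0,0,0.3],[0,0,-3,0,0,0,0.3],[0,0,-5,0,0,0,0.3],[0,0,-7,0,0,0,0.3],[0,0,-9,0,0,0,0.3],[0,0,-11,0,0,0,0.3],[0,0,-13,0,0,0,0.3],[0,0,-14,0,0,0,0.3],[0,0,-14,0,0,0,0.3],[0,0,-14,0,0,0,0.3]]]}}

```text
t: 15.58
tcp_pos: [0.5974, 0.0028, 0.2091]
tool_rot: [0.989, -0.145, 0.0, 0.0]
force: [-0.3, 0.3, -3.5]
finger_gap: 0.101
gripper_force: 59.3
```

```bash
python3 -c "
from h import *
print(move([.5406,-.315,.21],-72.3));print(manip.sense()['force'])"
```

```text
(array([ 3.65, 32.07, -0.09]), 'turn z', np.float64(-34.3), 'q6', np.float64(1.678953577085234), 15.5833)
[-0.2605  0.3484 -3.4806]
```

Request:
{"name": "carry_out", "arguments": {"targets": [[[0.3,2.5,0,0,0,-3,0.3],[0.6,5.5,0,0,0,-6,0.3],[1,8.5,0,0,0,-9,0.3],[1.3,11.5,0,0,0,-12,0.3],[1.6,14.5,0,0,0,-15,0.3],[2,17.5,0,0,0,-18,0.3],[2.3,20.5,0,0,0,-22,0.3],[2.7,23.5,0,0,0,-26,0.3],[3,26.5,0,0,0,-30,0.3],[3.3,29,0,0,0,-33,0.3],[3.6,31,0,0,0,-34.3,0.3],[3.65,32,0,0,0,-34.3,0.3]]]}}

```text
t: 16.58
tcp_pos: [0.5397, -0.3168, 0.2066]
tool_rot: [0.988, 0.152, -0.001, -0.001]
force: [-0.3, 0.5, -3.8]
finger_gap: 0.106
gripper_force: 59.3
```

Request:
{"name": "carry_out", "arguments": {"targets": [[[0,0,0,0,0,0,0.3],[0,0,0,0,0,0,0.3],[0,0,0,0,0,0,0.3]]]}}

```text
t: 16.83
tcp_pos: [0.5406, -0.3124, 0.2077]
tool_rot: [0.988, 0.154, -0.001, -0.001]
force: [-0.3, -0.5, -3.6]
finger_gap: 0.101
gripper_force: 59.3
```

```bash
python3 -c "
from h import *
print(move([.5406,-.315,.15],-72.2));print(manip.sense()['tcp_pos'])
im=cams.snapshot('scene')[:,:,::-1];im2=cams.snapshot('top')[:,:,::-1]
a=cv2.resize(im[200:390,130:300],(400,447),interpolation=2);b=cv2.resize(im2[160:310,420:554],(400,447),interpolation=2)
cv2.imwrite('pics/v3.png',np.hstack([a,b]));cv2.imwrite('pics/top3.png',im2);cv2.imwrite('pics/scene3.png',im)"
```

```text
(array([-0.07,  0.27,  5.77]), 'turn z', np.float64(-0.1), 'q6', np.float64(0.5585350283971026), 16.8333)
[ 0.5406 -0.3124  0.2077]
```

View pics/v3.png

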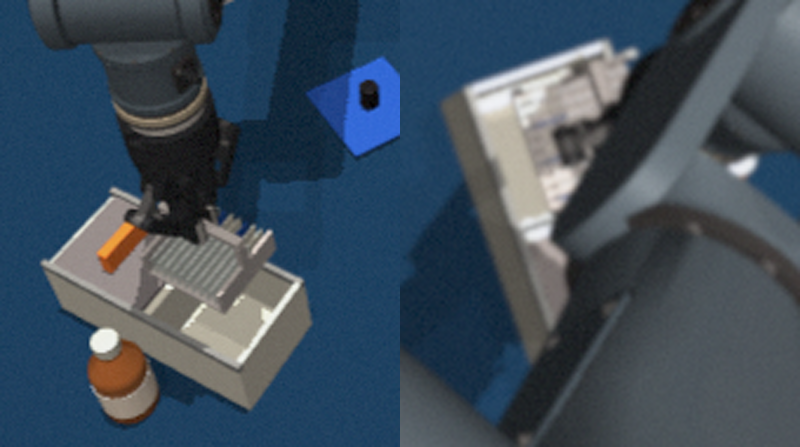

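```bash
python3 -c "
from h import *
r=R.from_euler('z',17.7,degrees=True)
c=np.array([.5406,-.3124,.1443])
for x in(-1,1):
  for y in(-1,1):
    q=(pix('scene',c+r.apply([x*.045,y*.04,0]))[0]-[130,200])/.425; print(x,y,q)
"
```

```text
-1 -1 [146.6092 271.4055]
-1 1 [199.77   210.1534]
1 -1 [224.8559 312.1555]
1 1 [275.7754 247.0599]
```

The projected rack corners match the picture to within about 1 mm, and the rack is level over the open compartment.

Request:
{"name": "carry_out", "arguments": {"targets": [[[-0.1,0.25,1,0,0,0,0.3],[-0.1,0.25,3,0,0,0,0.3],[-0.1,0.25,4.5,0,0,0,0.3],[-0.1,0.25,5,0,0,0,0.3],[-0.1,0.25,5,0,0,0,0.3],[-0.1,0.25,5,0,0,0,0.3]]]}}

```text
t: 17.43
tcp_pos: [0.541, -0.3167, 0.1585]
tool_rot: [0.988, 0.154, -0.0, -0.0]
force: [-0.0, -0.1, -2.4]
finger_gap: 0.101
gripper_force: 59.3
```

Request:
{"name": "carry_out", "arguments": {"targets": [[[0,-0.1,1,0,0,0,0.3],[0,-0.1,2,0,0,0,0.3],[0,-0.1,3,0,0,0,0.3],[0,-0.1,4,0,0,0,0.3],[0,-0.1,5,0,0,0,0.3],[0,-0.1,6,0,0,0,0.3],[0,-0.1,7,0,0,0,0.3],[0,-0.1,7.7,0,0,0,0.3],[0,-0.1,8,0,0,0,0.3],[0,-0.1,8,0,0,0,0.3],[0,-0.1,8,0,0,0,0.3]]]}}

```text
t: 18.35
tcp_pos: [0.5406, -0.3161, 0.0786]
tool_rot: [0.988, 0.154, 0.0, 0.0]
force: [-1.0, -0.1, -3.0]
finger_gap: 0.102
gripper_force: 59.3
```

Request:
{"name": "carry_out", "arguments": {"targets": [[[0,0,0.3,0,0,0,0.3],[0,0,0.5,0,0,0,0.3],[0,0,0.7,0,0,0,0.3],[0,0,0.8,0,0,0,0.3],[0,0,0.85,0,0,0,0.3],[0,0,0.85,0,0,0,0.3],[0,0,0.85,0,0,0,0.3]]]}}

```text
t: 18.93
tcp_pos: [0.5405, -0.316, 0.0702]
tool_rot: [0.988, 0.154, 0.0, 0.0]
force: [0.1, 0.8, -2.6]
finger_gap: 0.105
gripper_force: 59.3
```

Request:
{"name": "carry_out", "arguments": {"targets": [[[0,0,0.05,0,0,0,0.3],[0,0,0.1,0,0,0,0.3],[0,0,0.15,0,0,0,0.3],[0,0,0.15,0,0,0,0.3],[0,0,0.15,0,0,0,0.3]]]}}

```text
t: 19.35
tcp_pos: [0.5403, -0.3158, 0.0692]
tool_rot: [0.988, 0.154, -0.0, -0.0]
force: [-1.9, 1.8, 3.3]
finger_gap: 0.103
gripper_force: 60.2
```

Request:
{"name": "carry_out", "arguments": {"targets": [[[0,0,0.1,0,0,0,1.5],[0,0,0.1,0,0,0,2.5],[0,0,0.1,0,0,0,3],[0,0,0.1,0,0,0,3],[0,0,-0.5,0,0,0,3],[0,0,-2,0,0,0,3],[0,0,-4,0,0,0,3],[0,0,-7,0,0,0,3],[0,0,-10,0,0,0,3],[0,0,-13,0,0,0,3],[0,0,-13,0,0,0,3],[0,0,-13,0,0,0,3]]]}}

```text
t: 20.35
tcp_pos: [0.5416, -0.317, 0.2015]
tool_rot: [0.988, 0.154, 0.002, 0.002]
force: [-0.7, -0.1, -0.6]
finger_gap: 0.351
gripper_force: 0.0
```

```bash
python3 -c "
from h import *
print(move([.4304,-.3504,.2],17.7));print(manip.sense()['q'])
im=cams.snapshot('scene')[:,:,::-1]
cv2.imwrite('pics/v4.png',cv2.resize(im[220:390,130:300],(500,500),interpolation=2))"
```

```text
(array([-11.61,  -0.19,   0.11]), 'turn z', np.float64(90.0), 'q6', np.float64(0.5551400728382957), 20.35)
[-0.7073  0.5845  1.4776 -0.      1.0736  0.5551]
```

View pics/v4.png

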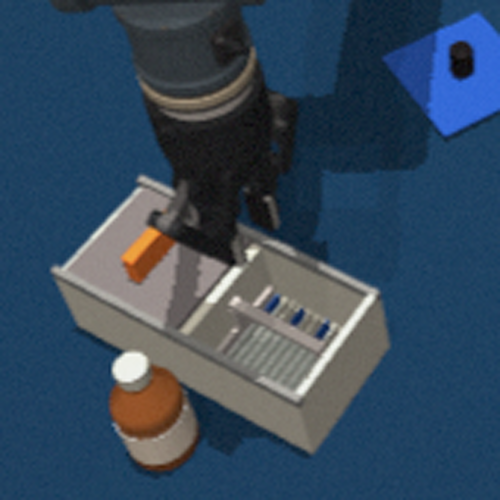

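The rack stands level on the compartment floor, below the rails. Now I grip the cover bar.

Request:
{"name": "carry_out", "arguments": {"targets": [[[-11.6,-0.2,0,0,0,-90,5],[-11.6,-0.2,0,0,0,-90,5],[-11.6,-0.2,0,0,0,-90,5],[-11.6,-0.2,0,0,0,-90,5],[-11.6,-0.2,0,0,0,-90,5],[-11.6,-0.2,0,0,0,-90,5],[-11.6,-0.2,0,0,0,-90,5],[-11.6,-0.2,0,0,0,-90,5],[-11.6,-0.2,0,0,0,-90,5],[-11.6,-0.2,0,0,0,-90,5],[-11.6,-0.2,0,0,0,-90,5],[-11.6,-0.2,0,0,0,-90,5]]]}}

```text
t: 21.4
tcp_pos: [0.4284, -0.3484, 0.1968]
tool_rot: [0.618, 0.786, 0.0, -0.002]
force: [0.2, 0.0, 0.2]
finger_gap: 0.587
gripper_force: 0.0
```

```bash
python3 -c "
from h import *
print(move([.4304,-.3504,.2],17.7))"
```

```text
(array([-0.24,  0.14, -0.32]), 'turn z', np.float64(-4.0), 'q6', np.float64(-1.1240154992210318), 21.4)
```

Request:
{"name": "carry_out", "arguments": {"targets": [[[-0.2,0.1,0,0,0,-4,5],[-0.2,0.1,2,0,0,-4,5],[-0.2,0.1,4,0,0,-4,5],[-0.2,0.1,6,0,0,-4,5],[-0.2,0.1,7,0,0,-4,5],[-0.2,0.1,7,0,0,-4,5]]]}}

```text
t: 21.9
tcp_pos: [0.4289, -0.349, 0.1252]
tool_rot: [0.592, 0.806, 0.001, -0.004]
force: [-0.1, 0.7, 0.2]
finger_gap: 0.584
gripper_force: 0.0
```

```bash
python3 -c "
from h import *
print(move([.4304,-.3504,.111],17.7))"
```

```text
(array([-0.19,  0.1 ,  1.42]), 'turn z', np.float64(-0.4), 'q6', np.float64(-1.1876019839577983), 21.9)
```

Request:
{"name": "carry_out", "arguments": {"targets": [[[-0.1,0.1,0.7,0,0,0,5],[-0.1,0.1,1.4,0,0,0,4],[-0.1,0.1,1.4,0,0,0,3],[-0.1,0.1,1.4,0,0,0,2],[-0.1,0.1,1.4,0,0,0,0.5],[-0.1,0.1,1.4,0,0,0,0.5],[-0.1,0.1,1.4,0,0,0,0.5],[-0.1,0.1,1.4,0,0,0,0.5]]], "force": 30}}

```text
t: 22.57
tcp_pos: [0.4321, -0.3519, 0.1152]
tool_rot: [0.592, 0.806, -0.0, 0.0]
force: [-0.9, 0.2, 2.6]
finger_gap: 0.13
gripper_force: 33.7
```

Request:
{"name": "carry_out", "arguments": {"targets": [[[0,0.4,0,0,0,0,0.5],[0,1,0,0,0,0,0.5],[0,2,0,0,0,0,0.5],[0,3.2,0,0,0,0,0.5],[0,4.4,0,0,0,0,0.5],[0,5.6,0,0,0,0,0.5],[0,6.8,0,0,0,0,0.5],[0,8,0,0,0,0,0.5],[0,9.2,0,0,0,0,0.5],[0,10.3,0,0,0,0,0.5],[0,10.9,0,0,0,0,0.5],[0,10.9,0,0,0,0,0.5]]]}}

```text
t: 23.57
tcp_pos: [0.5387, -0.3175, 0.1152]
tool_rot: [0.592, 0.806, 0.001, 0.001]
force: [1.0, 3.5, 5.7]
finger_gap: 0.131
gripper_force: 34.2
```

Request:
{"name": "carry_out", "arguments": {"targets": [[[0,0.2,0,0,0,0,0.5],[0,0.4,0,0,0,0,0.5],[0,0.5,0,0,0,0,0.5],[0,0.5,0,0,0,0,0.5],[0,0.5,0,0,0,0,0.5]]]}}

```text
t: 23.98
tcp_pos: [0.5415, -0.3166, 0.1152]
tool_rot: [0.592, 0.806, 0.0, -0.0]
force: [-1.9, 0.8, 5.7]
finger_gap: 0.132
gripper_force: 34.3
```

Request:
{"name": "carry_out", "arguments": {"targets": [[[0,0.15,0,0,0,0,0.5],[0,0.3,0,0,0,0,0.5],[0,0.4,0,0,0,0,0.5],[0,0.4,0,0,0,0,0.5],[0,0.4,0,0,0,0,0.5]]]}}

```text
t: 24.4
tcp_pos: [0.5417, -0.3165, 0.1151]
tool_rot: [0.592, 0.806, -0.002, -0.003]
force: [-11.5, -3.1, 8.8]
finger_gap: 0.13
gripper_force: 34.8
```

The cover is on its stop: the reaction is 12 N with no further travel. I release and back off.

Request:
{"name": "carry_out", "arguments": {"targets": [[[0,-0.1,0,0,0,0,0.5],[0,-0.2,0,0,0,0,2],[0,-0.2,0,0,0,0,3],[0,-0.2,0,0,0,0,3.5],[0,-0.2,0,0,0,0,4],[0,-0.2,-1,0,0,0,4],[0,-0.2,-3,0,0,0,4],[0,-0.2,-6,0,0,0,4],[0,-0.2,-10,0,0,0,4],[0,-0.2,-13,0,0,0,4],[0,-0.2,-13,0,0,0,4],[0,-0.2,-13,0,0,0,4]]]}}

```text
t: 25.4
tcp_pos: [0.5441, -0.3178, 0.2479]
tool_rot: [0.592, 0.806, -0.0, 0.003]
force: [-0.8, -0.1, 0.2]
finger_gap: 0.468
gripper_force: 0.0
```

Request:
{"name": "carry_out", "arguments": {"targets": [[[15,10,-3,0,0,0,4],[15,10,-3,0,0,0,4],[15,10,-3,0,0,0,4],[15,10,-3,0,0,0,4],[15,10,-3,0,0,0,4],[15,10,-3,0,0,0,4],[15,10,-3,0,0,0,4]]]}}

```text
t: 25.98
tcp_pos: [0.593, -0.1428, 0.2734]
tool_rot: [0.591, 0.806, -0.0, -0.001]
force: [1.0, -0.7, 0.4]
finger_gap: 0.472
gripper_force: 0.0
```

```bash
python3 -c "
from h import *
im=cams.snapshot('top')[:,:,::-1];cv2.imwrite('pics/top5.png',im);print(manip.sense()['t'])
h,s,v=cv2.split(cv2.cvtColor(im.copy(),cv2.COLOR_BGR2HSV))
m=(abs(h.astype(int)-14)<8)&(s>150)&(v>150);m[:,:440]=0;m[:,505:]=0;m[:190]=0;vv,uu=np.nonzero(m);print(len(uu),world('top',[[uu.mean(),vv.mean()]],.113))"
```

```text
26.0333
39 [[ 0.5431 -0.328   0.113 ]]
```

View pics/top5.png

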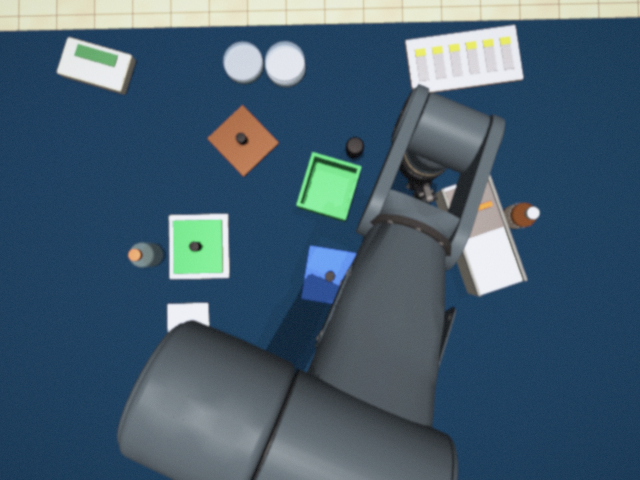

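The case is partly hidden by the arm, so I clear it and check that the cover is fully shut.

Request:
{"name": "carry_out", "arguments": {"targets": [[[15,5,0,0,0,0,4],[15,5,0,0,0,0,4],[15,5,0,0,0,0,4],[15,5,0,0,0,0,4],[15,5,0,0,0,0,4],[15,5,0,0,0,0,4],[15,5,0,0,0,0,4]]]}}

```text
t: 26.62
tcp_pos: [0.5964, 0.0124, 0.2739]
tool_rot: [0.593, 0.805, -0.001, -0.0]
force: [0.3, 0.2, 0.2]
finger_gap: 0.467
gripper_force: 0.0
```

```bash
python3 -c "
from h import *
im=cams.snapshot('top')[:,:,::-1].copy()
h,s,v=cv2.split(cv2.cvtColor(im,cv2.COLOR_BGR2HSV))
print('bar',rect('top',(abs(h.astype(int)-14)<8)&(s>150)&(v>150)&(np.arange(640)<505),.113,(486,206)))
print('deck',rect('top',(s<40)&(v>190),.076,(497,270)))
cv2.imwrite('pics/v6.png',cv2.resize(im[160:310,420:560],None,fx=4,fy=4,interpolation=2))"
```

```text
bar {'c': array([ 537.8, -311.8]), 'size': array([57.5,  7.4]), 'yaw': -72.3, 'centroid': array([ 0.5381, -0.3126,  0.113 ]), 'n': 95}
deck {'c': array([ 426.4, -350.1]), 'size': array([126.6,  98.6]), 'yaw': 17.9, 'centroid': array([ 0.426 , -0.3504,  0.076 ]), 'n': 2629}
```

View pics/v6.png

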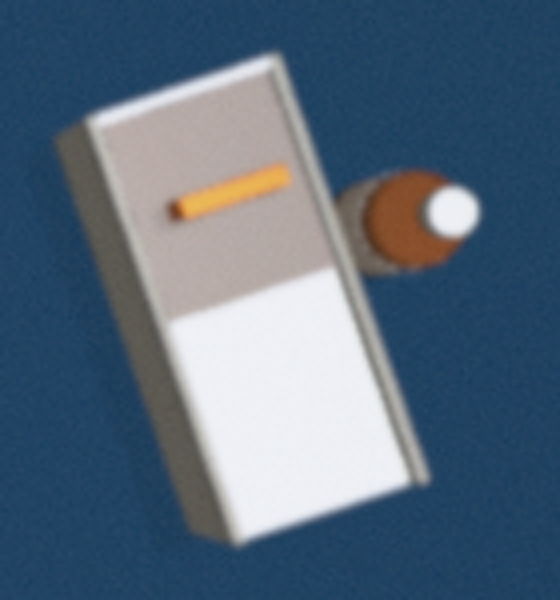

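The cover is fully shut: 126.6 mm of deck is exposed where 127 mm is expected, and no gap shows at the far end.

```bash
python3 -c "
from station import sign_off
print(sign_off())"
```

```text
the job is handed in; nothing more can be done
None
```

The job is handed in at about 27 s: the lid is knob up on the middle of the mat, the rack stands in the case, the cover is fully shut, and the bottles and eyepiece stand where they were.

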